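# Shim the rocking balance level

### The arm

A 6-joint arm with a two-finger parallel gripper is mounted at the origin on a cart in front of the work surface, level with it; the furniture and walls round the work are solid. World frame = base frame: x ahead of the robot, y to its left, z up, the work surface at z = 0. Lengths are in m, angles in rad, forces in N, time in s.
With the tool pointing down it reaches from about 0.375 to 0.975 m from the base axis. Payload 3.8 kg.
Tool frame: the origin (TCP) lies midway between the tips of the shut fingers; the grasp point (between the pads) lies 19 mm behind it (env.pinch_z is the distance from the TCP to the grasp point, in m); z points along the fingers, y is the direction in which the jaws open and shut (so a half turn about z gives the same grasp; the last joint's range is limited). The gripper opens to 88 mm and grips with 3 to 60 N. Pads are 18 mm wide; open, the fingers measure 123 mm over their backs; the gripper's body (75 mm by 187 mm) begins 45 mm behind the grasp point.
Start: joints at [1.083, 0.264, 1.604, -0, 1.274, -0.037], TCP at [0.294, 0.608, 0.239] pointing down, gripper open.
Joint ranges: [-2.63, 2.63], [-0.94, 2.18], [0.31, 2.57], [-1.31, 4.45], [0, 2.66], [-2.55, 2.55]. Speed limits (rad/s): [2.57, 2.57, 3.14, 3.14, 3.14, 3.14].

### API

Orientations are given as a rotation vector (axis times angle).
In Python, from station import env, eyes gives the robot as it stands.
- The arm moves only by the tool play_rows, never from a script. Its argument "rows" is a list that holds one entry, the list of rows, each a list of 7 numbers: the shift along the tool's x, y, z in m, then the turn, a rotation vector about the tool's x, y, z in rad, then the opening, from -1 (shut) to 1 (fully open), so that 0 is half open. A call has 1 to 8 rows; each row shifts and turns the commanded pose from where the row before left it, along the tool's axes as they then stand; what a row does not reach is not made up. A row lasts 1/8 s, in which the tool goes at most 62.5 mm and 10.7 degrees, less where a joint would pass 70% of its speed; a pose out of reach is approached as far as the arm can. A call is refused whole if a number of a shift passes 0.0625 or a number of a turn 0.188, either way. A call with a gripper value outside its range is refused whole. The fingers move at their own pace and stop on an object; "force" is the grip in N (left out, the last holds). Time passes only in rows, so rows that do not move let the fingers close. It gives the time, the measured TCP pose, the force and the opening at its end, in the units of the state.
- env.get_obs(): the state, without advancing time (a new reading comes with each control period).
- eyes.read_camera(name): name is "side" or "top" or "wrist"; returns the picture (480x640x3 uint8, blue, green, red); there is no depth.
- eyes.camera_params(name): a dict with "fx", "fy", "cx", "cy" (pixels), "extrinsics" (4x4, takes a point from camera to world coordinates); the wrist camera has in their place "mount" (4x4, takes a point from camera to tool coordinates, whose origin is the TCP and whose axes are the flange's). Camera axes: x right, y down, z forward; pixel columns grow to the right and rows downward; lengths in m; the calibration is good to about 2 mm. The wrist camera is an equidistant fisheye: a pixel r from the principal point sees the ray r / f radians off the axis. A picture is of the moment at which its call begins: read the wrist's pose just before it. camera_params takes no time and is no camera call.
- env.finish_job(): hands the job in, once; it reports no verdict.
Trained networks look in the newest picture that a camera, given by its name, has taken for a name from the list of things; names that differ only in an ending like _2 or _b are one class to them, and where a whole thing is asked for, a point or a joint stands for the part that bears it (a point fixed in the world has none). Each returns a list of dicts, best first, with "score" (0 to 1); they miss things now and then, are a little off and sometimes report something else, mostly with a low value. They report only what shows in the picture. A call takes as long as a camera call.
- eyes.boxes_of(camera, target): "at" ([column, row] in pixels, amid what is visible of it).
The state is a dict: "time": time; "joint_pos": joint angles; "qvel": joint speeds; "tau": joint torques, N m; "ee_pos": TCP position; "tool_rot": TCP orientation; "contact_force": force on the tool from outside, world axes, zero at the start; "torque": the same for the moment, N m; "grip_width": finger opening in m.
Only numpy, scipy, OpenCV 4.12 (cv2) and the standard library are available. Lean on these libraries where they do the work, as an engineer would, in place of code of your own. Each camera call takes 0.05 s, during which the arm holds its last target. There are 200 camera calls.

### The job

The laboratory balance rocks because its front right foot is short. Without picking anything up, push the orange wedge shim along the table with the fingertips, thin end first, under that short foot until the balance stands level and snug on all its feet; then press down with the fingertips on the blue spot at its opposite corner for about a second to check that it no longer rocks, and move clear. Do not shove the balance along the table, and leave the other things alone.

Things in the scene. Friction and masses are not known exactly. Their poses are not given: they have to be found in the camera images.
- balance: White bench balance, loose, about 2 kg, 170 (x) x 200 (y) x 67 mm; grey top, round steel pan 100 mm across, dark display along its front edge. Origin: centre of its footprint, at table height when level. x: front to rear; y: to its left; z up. Housing underside 24 mm up. Four round rubber feet, 22 mm across, at x +-65, y +-80 mm. Starts leaning 0.08 rad; level means its z axis upright.
- short_foot (a point): Lowest point of the front right foot, 8 mm shorter than the rest, at (-65, -80, 8) mm in the balance's frame. It touches the table at the start, bearing only 1 to 2 N, and is 8 mm above it when the balance is level. The shim reaches it from the balance's right side, moving along the balance's +y.
- check_spot (a point): Centre of the top of the blue disc (26 mm across) on the rear left corner of the balance's top, at (65, 80, 61.6) mm in its frame, straight above the rear left foot. The pan's edge is about 46 mm away and stands 5 mm higher.
- shim: Solid orange wedge shim, loose, 80 g, 110 mm long (x), 44 mm wide (y). Origin: centre of its underside. Its x axis points to the thin end, 2 mm thick (x = +55 mm); it thickens evenly to 20 mm at the other end (x = -55 mm). Starts right of the balance, thin end towards the short foot, tip 35 to 85 mm short of it, up to 20 mm aside and 0.1 rad askew.
- shim_back (a point): Centre of the shim's flat upright thick end face (44 wide, 20 mm high), where it is pushed, 10 mm up. Sliding it takes under 1 N, slipping under and lifting the foot up to 3 N; the resistance climbs steeply once the balance is level: 4 to 5 N seats it snugly, about 7 N and more shoves the whole balance along. It stays by friction when released.
- shim_level (a point): Point on the middle line of the shim's sloping top where it is 8 mm thick, 37 mm from the thin end (x = +18 mm in the shim's frame): about here the short foot rests when the balance is level.
- slides: Cardboard slide box, loose bystander, 55 x 85 x 32 mm, origin centre of underside; leave alone.
- black_jar: Clear jar with a black cap, loose bystander, 43 mm across, 72 mm high, origin centre of underside; leave alone.
- tips: Blue-topped pipette tip rack, loose bystander, 84 x 122 x 52 mm, origin centre of underside; leave alone.

How it is judged:
By the outcome, as a careful person would: the job done as asked, in the order asked, and still so for the second after the job is handed in, with the robot touching nothing.
It also fails if it takes over 58 s, if anything falls off the work surface, if the arm or the gripper's body presses on something with over 40 N, if the wrist force passes 120 N, or if a joint passes its speed limit or range.

## Working session

There is one attempt and no reset: what is moved stays moved. The work goes in short steps, Python scripts to look and compute and a tool call to move; the robot and the scene stay as the last step left them, time stands still between calls to the robot, and variables do not carry over. Pictures are saved under pics/ and viewed, about 8 in all and at most 12, crops included, and the job is handed in when it is done.

Besides the shell and the picture viewer there is one more tool, called after "Request:" as name(argument=value, ...), one argument or row to a line, values as JSON. play_rows: Moves the arm, as the interface text tells. Its arguments: {"type":"object","properties":{"rows":{"type":"array"},"force":{"type":"number"}},"required":["rows"]}

```bash
mkdir -p pics; ls; python3 - <<'E'
from station import env, eyes
import cv2, numpy as np
np.set_printoptions(precision=4,suppress=True)
o=env.get_obs(); print({k:np.round(v,3) for k,v in o.items()})
for c in ['top','side']:
    im=eyes.read_camera(c); cv2.imwrite(f'pics/{c}0.png',im)
    p=eyes.camera_params(c); print(c,p)
    for t in ['balance','shim','short_foot','check_spot','shim_back','shim_level']:
        print(c,t,[(np.round(d['at'],1),round(d['score'],2)) for d in eyes.boxes_of(c,t)[:2]])
print(eyes.camera_params('wrist'))
E
```

```text
pics
{'time': np.float64(0.0), 'joint_pos': array([ 1.083,  0.265,  1.605, -0.   ,  1.274, -0.037]), 'qvel': array([-0.001, -0.   ,  0.001, -0.   , -0.001, -0.001]), 'tau': array([ -0.001, -50.21 , -35.688,   0.073,   0.029,  -0.   ]), 'ee_pos': array([0.294, 0.607, 0.237]), 'tool_rot': array([-0.702, -3.062,  0.003]), 'contact_force': array([-0.266,  0.296, -0.344]), 'torque': array([-0.002, -0.004,  0.015]), 'grip_width': np.float64(0.088)}
top {'fx': 437.65447959155983, 'fy': 437.65447959155983, 'cx': 323.35164067006565, 'cy': 237.9202192078797, 'extrinsics': array([[-0.0225, -0.9805,  0.1954,  0.3087],
       [-0.9997,  0.0217, -0.0061, -0.104 ],
       [ 0.0018, -0.1955, -0.9807,  1.0488],
       [ 0.    ,  0.    ,  0.    ,  1.    ]])}
top balance [(array([281. , 243.6]), 0.83)]
top shim [(array([372.2, 263.2]), 0.6)]
top short_foot [(array([277.2, 248.6]), 0.88)]
top check_spot [(array([274.1, 245.3]), 0.93)]
top shim_back [(array([374.8, 261.5]), 0.86)]
top shim_level [(array([373.3, 262.9]), 0.87)]
side {'fx': 551.9294868296699, 'fy': 551.9294868296699, 'cx': 314.491719671256
[... 159 characters left out ...]
0.4006,  0.6418],
       [ 0.    ,  0.    ,  0.    ,  1.    ]])}
side balance [(array([320. , 239.6]), 0.97)]
side shim [(array([320.3, 290. ]), 0.64)]
side short_foot [(array([321.9, 235.5]), 0.64), (array([314.6, 203.1]), 0.47)]
side check_spot [(array([320.6, 240.1]), 0.93)]
side shim_back [(array([323.1, 287.1]), 0.95), (array([321.5, 236.7]), 0.35)]
side shim_level [(array([320.9, 289.8]), 0.76)]
{'fx': 371.64829954431775, 'fy': 371.64829954431775, 'cx': 318.10695780814865, 'cy': 244.08058072368485, 'mount': array([[ 0.0002, -0.962 , -0.273 ,  0.0691],
       [ 1.    ,  0.    ,  0.0004,  0.0003],
       [-0.0004, -0.273 ,  0.962 , -0.146 ],
       [ 0.    ,  0.    ,  0.    ,  1.    ]])}
```

View pics/top0.png

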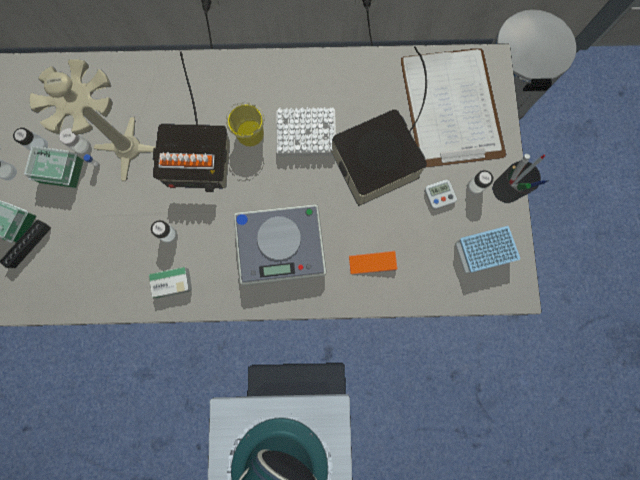

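View pics/side0.png

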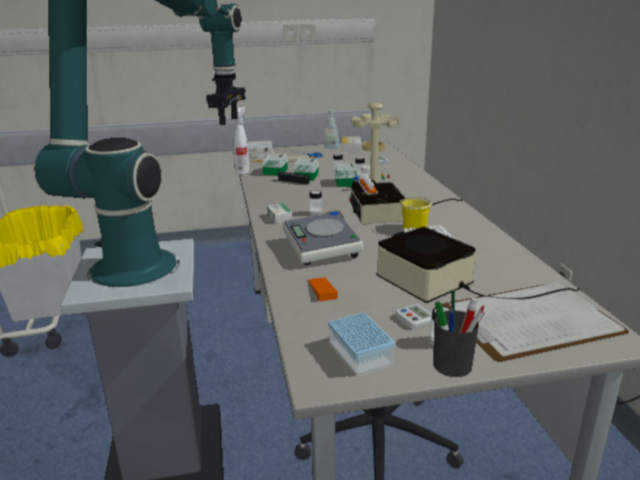

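The top view shows the balance at about (280,245) with its front toward the robot and the blue spot at (242,219). The orange shim is at (373,263), to the right of the balance. The side view agrees. Next I fit both poses from the top camera.

```bash
cat > h.py <<'E'
import cv2, numpy as np
from station import env, eyes
from scipy.spatial.transform import Rotation as R
np.set_printoptions(precision=4,suppress=True)
def ray(c,uv,o=None):
    p=eyes.camera_params(c); u=(np.atleast_2d(uv)-[p['cx'],p['cy']])/p['fx']
    if c=='wrist':
        th=np.linalg.norm(u,axis=1,keepdims=True); d=np.hstack([u/np.maximum(th,1e-9)*np.sin(th),np.cos(th)])
        T=np.eye(4);T[:3,:3]=R.from_rotvec(o['tool_rot']).as_matrix();T[:3,3]=o['ee_pos'];E=T@p['mount']
    else: d=np.hstack([u,np.ones((len(u),1))]);E=p['extrinsics']
    return E[:3,3],d@E[:3,:3].T
def at_z(c,uv,z,o=None):
    C,d=ray(c,uv,o); return C+d*((np.broadcast_to(z,len(d))-C[2])/d[:,2])[:,None]
def mask(im,col):
    h=cv2.cvtColor(im,cv2.COLOR_BGR2HSV)
    lo,hi={'orange':((5,170,90),(18,255,255)),'blue':((108,150,80),(125,255,255))}[col]
    return cv2.inRange(h,lo,hi)
def blobs(m,n=4):
    k,l,s,c=cv2.connectedComponentsWithStats(m)
    return [(s[i],c[i],l==i) for i in sorted(range(1,k),key=lambda i:-s[i][4])[:n]]
E
python3 - <<'E'
from h import *
im=eyes.read_camera('top')
for col in ['orange','blue']:
    for s,c,l in blobs(mask(im,col)): print(col,s,c,at_z('top',c,.01 if col=='orange' else .0616+.007))
g=im[190:300,220:410]; cv2.imwrite('pics/topc.png',cv2.resize(g,None,fx=4,fy=4,interpolation=cv2.INTER_CUBIC))
E
```

```text
orange [349 252  48  22 820] [372.5671 262.3354] [[ 0.4536 -0.2269  0.01  ]]
orange [160 156  52  10 229] [188.2882 162.5633] [[0.7157 0.2234 0.01  ]]
orange [442 198   3   2   6] [443.  198.5] [[ 0.6083 -0.4077  0.01  ]]
orange [189 154   2   3   4] [189.25 154.75] [[0.7364 0.2218 0.01  ]]
blue [237 215  10   9  80] [241.4    219.0875] [[0.5525 0.0776 0.0686]]
blue [ 84 155   6   6  27] [ 86.5926 157.2593] [[0.7112 0.4461 0.0686]]
blue [434 201   4   2   6] [435.5    201.3333] [[ 0.585  -0.3726  0.0686]]
```

View pics/topc.png

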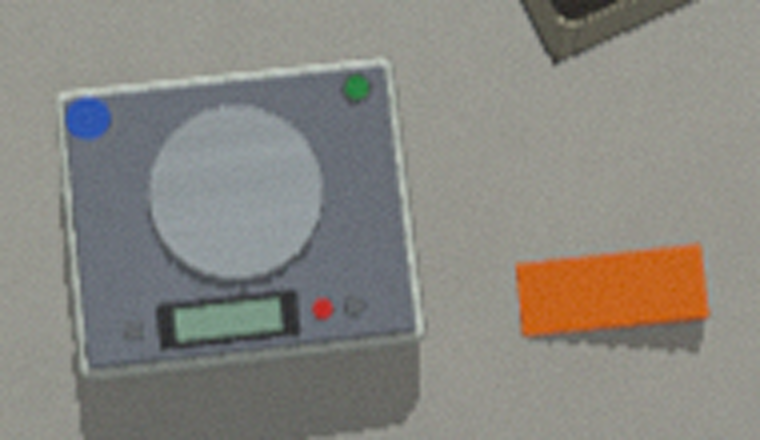

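The crop shows the balance turned about 5° and the shim turned by a similar amount, with its thick end at right. I'll move to a station above the shim and use the wrist camera.

```bash
python3 - <<'E'
from h import *
o=env.get_obs(); M=R.from_rotvec(o['tool_rot']); x=M.as_matrix()[:,0]; print('yaw x',np.degrees(np.arctan2(x[1],x[0])), o['ee_pos'])
P=o['ee_pos']; W=[P+(np.array([.42,.30,.24])-P)*i/6 for i in range(1,7)]
W+=[W[-1]+(np.array([.45,-.24,.24])-W[-1])*i/10 for i in range(1,11)]
for i,w in enumerate(W):
    t=.14 if i<8 else 0
    print(np.round(M.inv().apply(w-P),3),t); M=M*R.from_rotvec([0,0,t]); P=w
x=M.as_matrix()[:,0]; print(x)
E
```

```text
yaw x 154.17129323965085 [0.2941 0.6076 0.2387]
[-0.041 -0.037 -0.   ] 0.14
[-0.046 -0.031 -0.   ] 0.14
[-0.05  -0.024 -0.   ] 0.14
[-0.053 -0.017 -0.   ] 0.14
[-0.055 -0.009 -0.   ] 0.14
[-0.055 -0.002 -0.   ] 0.14
[-0.053 -0.012 -0.   ] 0.14
[-0.054 -0.005 -0.   ] 0.14
[-0.054  0.003 -0.   ] 0
[-0.054  0.003 -0.   ] 0
[-0.054  0.003 -0.   ] 0
[-0.054  0.003 -0.   ] 0
[-0.054  0.003 -0.   ] 0
[-0.054  0.003 -0.   ] 0
[-0.054  0.003 -0.   ] 0
[-0.054  0.003 -0.   ] 0
[-0.      1.      0.0001]
```

Request:
play_rows(
  rows=[
    [[-0.041,-0.037,0,0,0,0.14,-1],[-0.046,-0.031,0,0,0,0.14,-1],[-0.05,-0.024,0,0,0,0.14,-1],[-0.053,-0.017,0,0,0,0.14,-1],[-0.055,-0.009,0,0,0,0.14,-1],[-0.055,-0.002,0,0,0,0.14,-1],[-0.053,-0.012,0,0,0,0.14,-1],[-0.054,-0.005,0,0,0,0.14,-1]],
  ],
)

```text
time: 1.75
ee_pos: [0.4262, 0.1898, 0.239]
tool_rot: [2.226, 2.216, 0.001]
contact_force: [0.7, -0.5, 0.6]
grip_width: 0.0102
```

Request:
play_rows(
  rows=[
    [[-0.054,0.003,0,0,0,0,-1],[-0.054,0.003,0,0,0,0,-1],[-0.054,0.003,0,0,0,0,-1],[-0.054,0.003,0,0,0,0,-1],[-0.054,0.003,0,0,0,0,-1],[-0.054,0.003,0,0,0,0,-1],[-0.054,0.003,0,0,0,0,-1],[-0.054,0.003,0,0,0,0,-1]],
  ],
)

```text
time: 2.75
ee_pos: [0.45, -0.2425, 0.2391]
tool_rot: [2.221, 2.22, 0.001]
contact_force: [1.6, 0.7, 0.7]
grip_width: 0.0005
```

Request:
play_rows(
  rows=[
    [[0,0,0,0,0,0,-1],[0,0,0,0,0,0,-1]],
  ],
)

```text
time: 3.0
ee_pos: [0.4498, -0.2402, 0.2385]
tool_rot: [-2.222, -2.22, -0.001]
contact_force: [-0.5, 0.3, -0.4]
grip_width: 0.0004
```

```bash
python3 - <<'E'
from h import *
o=env.get_obs(); print(o['time'],o['ee_pos'],o['tool_rot'],o['contact_force'],o['grip_width'],o['joint_pos'])
im=eyes.read_camera('wrist'); cv2.imwrite('pics/w1.png',im)
for t in ['shim_back','short_foot','check_spot','balance','shim_level','shim']:
    print(t,[(np.round(d['at'],1),round(d['score'],2)) for d in eyes.boxes_of('wrist',t)[:2]])
for col in ['orange','blue']:
    for s,c,l in blobs(mask(im,col),2): print(col,s,c,at_z('wrist',c,.01 if col=='orange' else .0686,o))
E
```

```text
3.0 [ 0.4498 -0.2402  0.2385] [-2.2219 -2.2198 -0.0005] [-0.4895  0.2579 -0.3519] 0.00038990590075240416 [-0.5397 -0.0504  1.9503  0.0006  1.2424 -0.539 ]
shim_back [(array([322.2, 197.6]), 0.73)]
short_foot [(array([368.9,  40.3]), 0.73)]
check_spot [(array([369.6,  37.4]), 0.87)]
balance [(array([371.7,  41.1]), 0.74)]
shim_level [(array([323.5, 194.9]), 0.58)]
shim [(array([323.5, 195.7]), 0.65)]
orange [ 298  141   49  110 4573] [322.4083 195.5559] [[ 0.4553 -0.2249  0.01  ]]
```

View pics/w1.png

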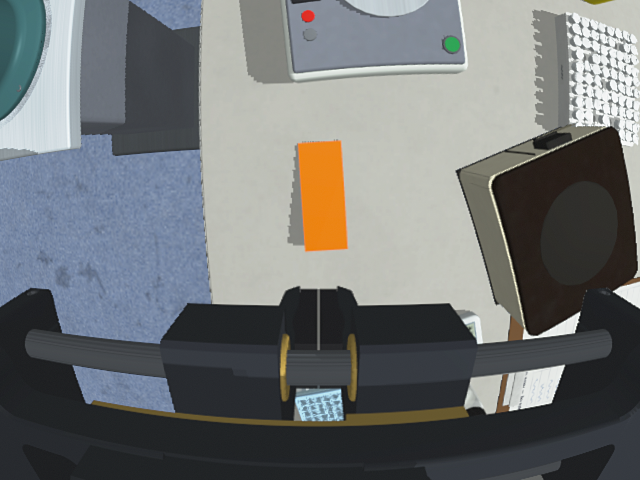

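The wrist view shows the shim outline at about (298–348, 140–250). The balance's front-right corner is near (290,80) and its rear-right corner near (467,70). Next I fit both poses.

```bash
cat >> h.py <<'E'
from scipy.optimize import least_squares
ax=np.array([130,-160,0])/np.hypot(130,160); PIV=np.array([-.065,.08,0])
def bal(p,pts,tilt=.08):
    t=R.from_rotvec(ax*tilt*(1)).apply(np.asarray(pts)-PIV)+PIV
    return R.from_euler('z',p[2]).apply(t)+[p[0],p[1],0]
def proj(c,X,o=None):
    p=eyes.camera_params(c)
    if c=='wrist':
        T=np.eye(4);T[:3,:3]=R.from_rotvec(o['tool_rot']).as_matrix();T[:3,3]=o['ee_pos'];E=T@p['mount']
    else: E=p['extrinsics']
    q=(X-E[:3,3])@E[:3,:3]; r=np.linalg.norm(q[:,:2],axis=1,keepdims=True)
    u=q[:,:2]/r*np.arctan2(r,q[:,2:]) if c=='wrist' else q[:,:2]/q[:,2:]
    return u*p['fx']+[p['cx'],p['cy']]
def shim_fit(c,im,o=None):
    m=blobs(mask(im,'orange'),1)[0][2].astype(np.uint8)
    cs=cv2.findContours(m,cv2.RETR_EXTERNAL,cv2.CHAIN_APPROX_NONE)[0]; ct=max(cs,key=len)[:,0].astype(float)
    hull=cv2.convexHull(ct.astype(np.float32))[:,0]
    V=np.array([[x,y,z] for x,zt in((.055,.002),(-.055,.02)) for y in(-.022,.022) for z in(0,zt)])
    def f(p):
        W=R.from_euler('z',p[2]).apply(V)+[p[0],p[1],0]
        H=cv2.convexHull(proj(c,W,o).astype(np.float32))
        return [cv2.pointPolygonTest(H,(float(a),float(b)),True)-.5 for a,b in ct]
    g=at_z(c,[ct.mean(0)],.01,o)[0]
    s=least_squares(f,[g[0],g[1],np.pi/2],diff_step=1e-4,x_scale=[.01,.01,.1],loss='soft_l1'); return s.x,np.sqrt(np.mean(np.square(f(s.x))))
E
python3 - <<'E'
from h import *
print('lean check SF',bal([0,0,0],[[-.065,-.08,.008],[.065,.08,.0616]]))
o=env.get_obs()
im=eyes.read_camera('top'); print('shim top',shim_fit('top',im))
w=eyes.read_camera('wrist'); print('shim wrist',shim_fit('wrist',w,o))
z=.060
pts=np.array([[.085,.1,z],[.085,-.1,z],[-.085,-.1,z],[-.085,.1,z],[.065,.08,.0616]])
uv=np.array([[60,95],[388,62],[422,332],[85,373],[88,118]])/4+[220,190]-.4
f=lambda p:(proj('top',bal(p,pts))-uv).ravel()
s=least_squares(f,[.48,0,.08],x_scale=.01); print('bal',s.x,s.fun.reshape(-1,2))
print('SF',bal(s.x,[[-.065,-.08,.008]]),'CS',bal(s.x,[[.065,.08,.0616]],0))
print('proj in wrist FR,RR top',proj('wrist',bal(s.x,pts[[2,1]]),o))
E
```

```text
lean check SF [[-0.0652 -0.0802 -0.0001]
 [ 0.0609  0.0767  0.0695]]
shim top (array([ 0.4531, -0.2662,  1.527 ]), np.float64(2.8975171899771794))
shim wrist (array([ 0.4554, -0.2247,  1.6348]), np.float64(0.49241479215390754))
bal [ 0.4996 -0.0058  0.1002] [[-2.2891 -1.827 ]
 [ 1.6903 -2.6849]
 [ 2.0193  2.0505]
 [-1.5397  2.2192]
 [ 0.1664 -0.161 ]]
SF [[ 0.4427 -0.0922 -0.0001]] CS [[0.5563 0.0803 0.0616]]
proj in wrist FR,RR top [[285.068   83.869 ]
 [471.6117  73.4232]]
```

Wrist fit: shim centre (0.455, -0.225), heading 1.635, with the wrist and top views agreeing on the balance. The short foot is at (0.443, -0.092) and the push heading is about 1.65. The shim's lateral offset is only about 1 mm. I'll go down behind the shim now.

Request:
play_rows(
  rows=[
    [[-0.033,0.006,0.03,0,0,0,-1],[-0.033,0.006,0.06,0,0,0,-1],[0,0,0.06,0,0,-0.09,-1],[0,0,0.05,0,0,0,-1],[0,0,0.02,0,0,0,-1],[0,0,0.01,0,0,0,-1],[0,0,0,0,0,0,-1]],
  ],
)

```text
time: 4.32
ee_pos: [0.4616, -0.3035, 0.0141]
tool_rot: [-2.119, -2.319, 0.0]
contact_force: [-0.2, 0.3, 0.8]
grip_width: 0.0007
```

```bash
python3 - <<'E'
from h import *
o=env.get_obs(); M=R.from_rotvec(o['tool_rot']).as_matrix(); print(o['time'],o['ee_pos'],o['contact_force'],np.arctan2(M[1,0],M[0,0]),M[:,2])
b=np.array([.4589,-.2796,0]);t=np.array([.4500,-.1648,0])
for q in(b,t): print(M.T@(q-o['ee_pos']))
E
```

```text
4.325 [ 0.4616 -0.3035  0.0141] [-0.1876  0.2963  0.7649] 1.660985094344283 [-0.0004  0.0003 -1.    ]
[ 0.024  -0.0005  0.0141]
[0.1391 0.001  0.0141]
```

Request:
play_rows(
  rows=[
    [[0,0,0.008,0,0,0,-1],[0.008,0,0,0,0,0,-1],[0.008,0,0,0,0,0,-1],[0.01,0,0,0,0,0,-1],[0.012,0,0,0,0,0,-1],[0.012,0,0,0,0,0,-1],[0.01,0,0,0,0,0,-1],[0.01,0,0,0,0,0,-1]],
  ],
)

```text
time: 5.32
ee_pos: [0.4552, -0.2331, 0.0062]
tool_rot: [2.119, 2.319, -0.0]
contact_force: [0.8, 0.2, 0.2]
grip_width: 0.0004
```

```bash
python3 - <<'E'
from h import *
o=env.get_obs(); print(o['time'],o['ee_pos'],o['contact_force'])
w=eyes.read_camera('wrist'); cv2.imwrite('pics/w2.png',w); s,e=shim_fit('wrist',w,o); print(s,e)
tip=s[:2]+.055*np.array([np.cos(s[2]),np.sin(s[2])]); d=np.array([.4427,-.0922])-tip; h=s[2]
print('SF ahead',d@[np.cos(h),np.sin(h)],'left',d@[-np.sin(h),np.cos(h)])
E
```

```text
5.325 [ 0.4552 -0.2331  0.0062] [0.8075 0.1714 0.1852]
[ 0.4483 -0.1679  1.6606] 1.372333112789969
SF ahead 0.0208546308972565 left -0.0011923367775986853
```

View pics/w2.png

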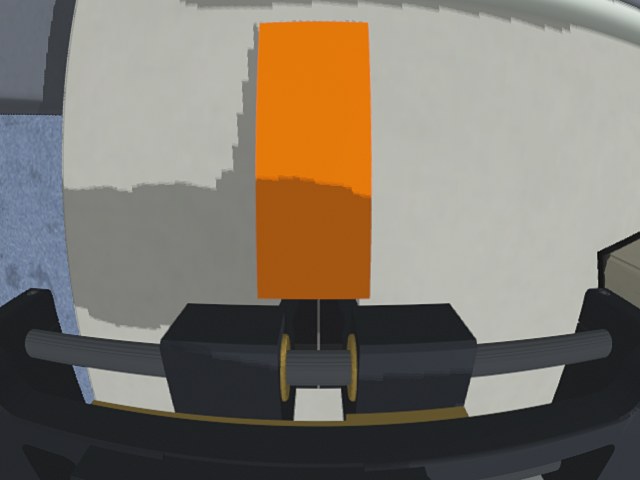

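The shim is aligned with the push (heading 1.661), flush on the fingertips, with the foot about 21 mm ahead and 1 mm off its centreline. I'll push on, watching the force.

Request:
play_rows(
  rows=[
    [[0.006,0,0,0,0,0,-1],[0.006,0,0,0,0,0,-1],[0.006,0,0,0,0,0,-1],[0.005,0,0,0,0,0,-1],[0.004,0,0,0,0,0,-1],[0.004,0,0,0,0,0,-1]],
  ],
)

```text
time: 6.12
ee_pos: [0.4524, -0.2028, 0.0062]
tool_rot: [2.119, 2.319, -0.0]
contact_force: [0.9, -1.0, -0.9]
grip_width: 0.0004
```

Request:
play_rows(
  rows=[
    [[0.003,0,0,0,0,0,-1],[0.003,0,0,0,0,0,-1]],
  ],
)

```text
time: 6.38
ee_pos: [0.4519, -0.1968, 0.0062]
tool_rot: [2.119, 2.319, -0.0]
contact_force: [-0.1, -0.7, -0.6]
grip_width: 0.0009
```

Request:
play_rows(
  rows=[
    [[0.002,0,0,0,0,0,-1],[0.002,0,0,0,0,0,-1]],
  ],
)

```text
time: 6.62
ee_pos: [0.4515, -0.1929, 0.0062]
tool_rot: [2.119, 2.319, 0.0]
contact_force: [0.1, -1.6, 0.6]
grip_width: 0.0003
```

Request:
play_rows(
  rows=[
    [[0.001,0,0,0,0,0,-1],[0.001,0,0,0,0,0,-1]],
  ],
)

```text
time: 6.88
ee_pos: [0.4514, -0.191, 0.0062]
tool_rot: [2.119, 2.319, -0.0]
contact_force: [0.2, -0.9, 1.2]
grip_width: 0.0003
```

```bash
cat > look.py <<'E'
from h import *
import sys
F=[]
for i in range(6): F.append(env.get_obs()['contact_force']); t=eyes.read_camera('top')
o=env.get_obs(); print(o['time'],o['ee_pos'],'F',np.mean(F,0),np.std(F,0))
for s,c,l in blobs(mask(t,'blue'),1): print('blue px',c,s)
cv2.imwrite(f'pics/{sys.argv[1]}.png',cv2.resize(t[190:300,220:410],None,fx=4,fy=4,interpolation=cv2.INTER_CUBIC))
cv2.imwrite(f'pics/{sys.argv[1]}s.png',cv2.resize(eyes.read_camera('side')[180:320,240:420],None,fx=4,fy=4,interpolation=cv2.INTER_CUBIC))
E
python3 look.py a
```

```text
7.175 [ 0.4513 -0.1909  0.0061] F [ 0.1096 -0.6646  0.7607] [0.5556 0.4179 0.5506]
blue px [240.8608 218.7342] [236 214  11  10  79]
```

Request:
play_rows(
  rows=[
    [[0.002,0,0,0,0,0,-1],[0.002,0,0,0,0,0,-1]],
  ],
)

```text
time: 7.48
ee_pos: [0.4509, -0.1869, 0.0061]
tool_rot: [-2.119, -2.319, 0.0]
contact_force: [0.4, -1.8, 0.3]
grip_width: 0.0005
```

Request:
play_rows(
  rows=[
    [[0.001,0,0,0,0,0,-1],[0.001,0,0,0,0,0,-1]],
  ],
)

```text
time: 7.72
ee_pos: [0.4508, -0.1849, 0.0061]
tool_rot: [-2.119, -2.319, 0.0]
contact_force: [0.1, -0.9, -0.4]
grip_width: 0.0002
```

Request:
play_rows(
  rows=[
    [[0.001,0,0,0,0,0,-1],[0.001,0,0,0,0,0,-1]],
  ],
)

```text
time: 7.98
ee_pos: [0.4506, -0.183, 0.0062]
tool_rot: [2.119, 2.319, 0.0]
contact_force: [0.0, -0.4, -0.7]
grip_width: 0.0006
```

Request:
play_rows(
  rows=[
    [[0.001,0,0,0,0,0,-1],[0.001,0,0,0,0,0,-1]],
  ],
)

```text
time: 8.22
ee_pos: [0.4504, -0.181, 0.0062]
tool_rot: [-2.119, -2.319, 0.0]
contact_force: [-0.2, -0.9, 0.4]
grip_width: 0.0004
```

```bash
python3 look.py b
```

```text
8.525 [ 0.4504 -0.181   0.0062] F [0.352  0.1942 0.1999] [0.4112 0.6005 0.5462]
blue px [240.5375 218.6   ] [236 214  10  10  80]
```

View pics/bs.png

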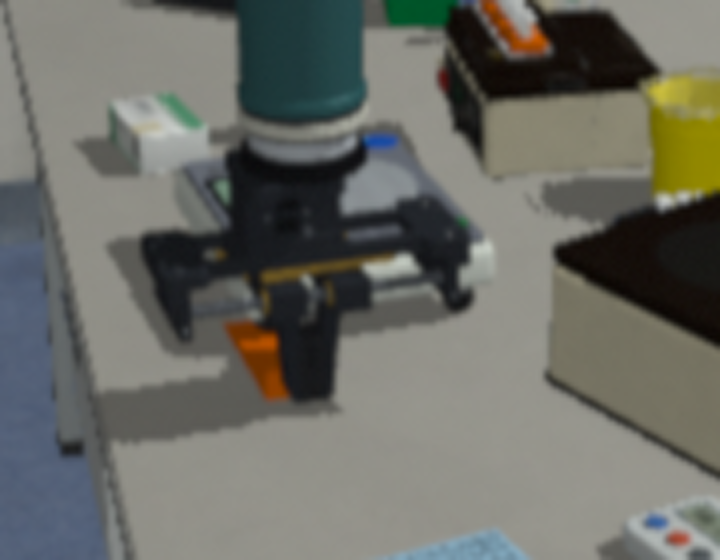

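The side view shows the fingers on the shim's thick end and its thin end going under the balance. The blue spot is shifting as expected while the balance lifts, and the force is still low.

Request:
play_rows(
  rows=[
    [[0.001,0,0,0,0,0,-1],[0.001,0,0,0,0,0,-1]],
  ],
)

```text
time: 8.82
ee_pos: [0.4503, -0.1791, 0.0062]
tool_rot: [2.119, 2.319, -0.0]
contact_force: [0.3, -0.7, -0.4]
grip_width: 0.0007
```

Request:
play_rows(
  rows=[
    [[0.001,0,0,0,0,0,-1],[0.001,0,0,0,0,0,-1]],
  ],
)

```text
time: 9.07
ee_pos: [0.4501, -0.1771, 0.0062]
tool_rot: [2.119, 2.319, -0.0]
contact_force: [0.6, -1.9, -1.0]
grip_width: 0.0002
```

```bash
python3 look.py c
```

```text
9.375 [ 0.4501 -0.177   0.0062] F [-0.0132 -0.9106 -0.2398] [0.4423 0.5569 0.6914]
blue px [240.475  218.5125] [236 214  10  10  80]
```

Request:
play_rows(
  rows=[
    [[0.001,0,0,0,0,0,-1],[0.001,0,0,0,0,0,-1]],
  ],
)

```text
time: 9.68
ee_pos: [0.4501, -0.1754, 0.0062]
tool_rot: [2.118, 2.319, -0.0]
contact_force: [0.6, -4.5, -1.4]
grip_width: 0.0001
```

```bash
python3 look.py d
```

```text
9.975 [ 0.45   -0.1752  0.0062] F [ 0.0938 -2.7902 -1.0162] [0.6512 0.8173 0.4723]
blue px [240.519 218.557] [236 214  10  10  79]
```

Resistance is climbing close to the predicted level position (y about -0.174). I'll use very fine steps from here.

Request:
play_rows(
  rows=[
    [[0.0005,0,0,0,0,0,-1]],
  ],
)

```text
time: 10.15
ee_pos: [0.45, -0.1748, 0.0062]
tool_rot: [2.119, 2.319, -0.0]
contact_force: [-0.5, -3.5, -1.5]
grip_width: 0.0004
```

```bash
python3 look.py e
```

```text
10.45 [ 0.4499 -0.1747  0.0062] F [ 0.6161 -3.2864 -1.0515] [0.7812 0.4389 0.4932]
blue px [240.519 218.557] [236 214  10  10  79]
```

Request:
play_rows(
  rows=[
    [[0.0006,0,0,0,0,0,-1]],
  ],
)

```text
time: 10.62
ee_pos: [0.4499, -0.1741, 0.0062]
tool_rot: [2.119, 2.319, -0.0]
contact_force: [0.3, -5.7, -0.7]
grip_width: 0.0
```

```bash
python3 look.py f
```

```text
10.925 [ 0.4499 -0.174   0.0062] F [ 0.4907 -4.4646 -1.3452] [0.426  0.5886 0.3764]
blue px [240.519 218.557] [236 214  10  10  79]
```

Held at 4.5 N with no shift of the blue spot, so the shim is snug. I'll back off, rise and measure.

Request:
play_rows(
  rows=[
    [[-0.004,0,0,0,0,0,-1],[-0.016,0,0,0,0,0,-1],[-0.02,0,-0.02,0,0,0,-1],[0,0,-0.05,0,0,0,-1],[0,0,-0.06,0,0,0,-1],[0,0,-0.06,0,0,0,-1],[0,0,-0.04,0,0,0,-1],[0,0,0,0,0,0,-1]],
  ],
)

```text
time: 11.98
ee_pos: [0.4557, -0.2156, 0.2408]
tool_rot: [2.114, 2.313, 0.004]
contact_force: [-0.3, 0.3, 0.5]
grip_width: 0.0005
```

```bash
python3 - <<'E'
from h import *
o=env.get_obs(); print(o['time'],o['ee_pos'],o['contact_force'])
w=eyes.read_camera('wrist'); cv2.imwrite('pics/w3.png',w)
t=eyes.read_camera('top')
for s,c,l in blobs(mask(t,'blue'),1): cs=at_z('top',c,.0616)[0]; print('CS top',cs)
M=R.from_rotvec(o['tool_rot']).as_matrix(); print('tool delta to CS',M.T@(cs-o['ee_pos']))
for s,c,l in blobs(mask(w,'blue'),2): print(s,c,at_z('wrist',c,.0616,o))
E
```

```text
11.975 [ 0.4557 -0.2156  0.2408] [-0.3457  0.2636  0.5258]
CS top [0.5556 0.081  0.0616]
tool delta to CS [0.2872 0.1248 0.1788]
```

View pics/w3.png

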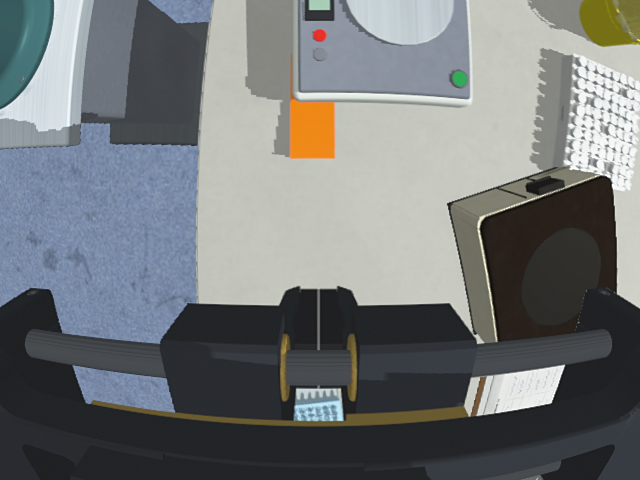

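The shim sits straight under the front right corner, thick end at (290–335, 157), with the balance unmoved. Next I go above the blue spot at (0.556, 0.081).

Request:
play_rows(
  rows=[
    [[0.048,0.021,0,0,0,0,-1],[0.048,0.021,0,0,0,0,-1],[0.048,0.021,0,0,0,0,-1],[0.048,0.021,0,0,0,0,-1],[0.048,0.021,0,0,0,0,-1],[0.047,0.02,0.03,0,0,0,-1],[0,0,0.05,0,0,0,-1],[0,0,0.05,0,0,0,-1]],
  ],
)

```text
time: 13.08
ee_pos: [0.5503, 0.084, 0.1022]
tool_rot: [-2.115, -2.319, 0.005]
contact_force: [-0.1, -0.1, -0.2]
grip_width: 0.0001
```

Request:
play_rows(
  rows=[
    [[0,0,0.02,0,0,0,-1],[0,0,0,0,0,0,-1]],
  ],
)

```text
time: 13.32
ee_pos: [0.548, 0.0827, 0.0813]
tool_rot: [-2.115, -2.314, 0.011]
contact_force: [-0.1, -0.0, -0.7]
grip_width: 0.0002
```

```bash
python3 look.py g; python3 - <<'E'
from h import *
o=env.get_obs(); M=R.from_rotvec(o['tool_rot']).as_matrix(); print(o['ee_pos'],'delta',M.T@([.5558,.0807,.0616]-o['ee_pos']))
w=eyes.read_camera('wrist'); cv2.imwrite('pics/w4.png',w)
for s,c,l in blobs(mask(w,'blue'),2): print(s,c,at_z('wrist',c,.0616,o))
E
```

```text
13.625 [0.5532 0.0833 0.0875] F [ 0.0294 -0.1453 -0.0963] [0.6019 0.3822 0.3372]
blue px [ 86.5769 157.1538] [ 84 155   6   6  26]
[0.5531 0.0833 0.0875] delta [-0.0028  0.0024  0.0259]
[ 300  263   50   46 1121] [323.8582 278.5183] [[0.5568 0.0871 0.0616]]
```

View pics/w4.png

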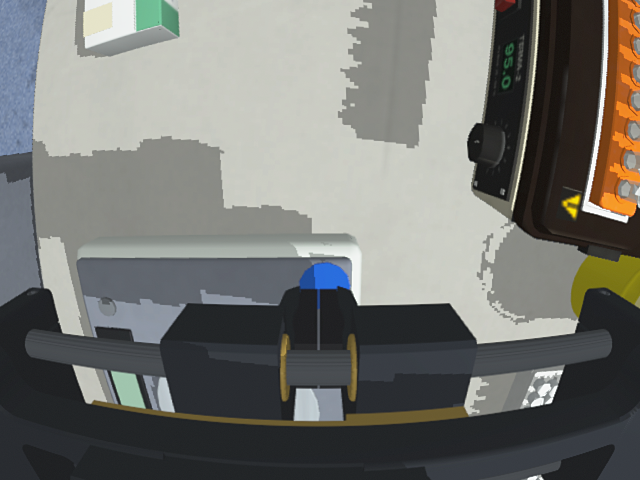

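The blue disc shows just ahead of the tips at (325,263–308), centred a few mm to world +x. I'll apply a small correction, then press gently.

Request:
play_rows(
  rows=[
    [[-0.0015,0.003,0.01,0,0,0,-1],[0,0,0.01,0,0,0,-1],[0,0,0,0,0,0,-1]],
  ],
)

```text
time: 14.1
ee_pos: [0.5539, 0.0819, 0.0645]
tool_rot: [-2.118, -2.318, 0.004]
contact_force: [0.9, 0.6, 0.3]
grip_width: 0.0009
```

```bash
python3 - <<'E'
from h import *
o=env.get_obs(); print(o['time'],o['ee_pos'],o['tool_rot'],o['contact_force'])
w=eyes.read_camera('wrist')
for s,c,l in blobs(mask(w,'blue'),1): print(s,c,'far edge',at_z('wrist',[[c[0],s[1]]],.0616,o))
E
```

```text
14.1 [0.5539 0.0819 0.0645] [-2.1179 -2.3175  0.0037] [0.8919 0.5968 0.2964]
[301 276  47  52 479] [322.3215 287.2881] far edge [[0.5555 0.0956 0.0616]]
```

Request:
play_rows(
  rows=[
    [[0,0.001,0.001,0,0,0,-1],[0,0,0.001,0,0,0,-1],[0,0,0,0,0,0,-1]],
  ],
)

```text
time: 14.52
ee_pos: [0.5564, 0.0821, 0.0643]
tool_rot: [2.119, 2.319, 0.0]
contact_force: [0.3, -0.3, -0.4]
grip_width: 0.0004
```

Request:
play_rows(
  rows=[
    [[0,0,0.001,0,0,0,-1],[0,0,0,0,0,0,-1]],
  ],
)

```text
time: 14.78
ee_pos: [0.5562, 0.0821, 0.0631]
tool_rot: [-2.119, -2.319, -0.0]
contact_force: [0.2, -0.2, -0.0]
grip_width: 0.0005
```

Request:
play_rows(
  rows=[
    [[0,0,0.001,0,0,0,-1],[0,0,0,0,0,0,-1]],
  ],
)

```text
time: 15.02
ee_pos: [0.5561, 0.0821, 0.062]
tool_rot: [-2.119, -2.319, 0.0]
contact_force: [-0.1, -0.5, -0.0]
grip_width: 0.0002
```

Request:
play_rows(
  rows=[
    [[0,0,0.001,0,0,0,-1],[0,0,0,0,0,0,-1]],
  ],
)

```text
time: 15.28
ee_pos: [0.5563, 0.0821, 0.0616]
tool_rot: [2.119, 2.319, 0.0]
contact_force: [-2.0, 0.1, 4.4]
grip_width: 0.0004
```

Request:
play_rows(
  rows=[
    [[0,0,0.0005,0,0,0,-1],[0,0,0,0,0,0,-1]],
  ],
)

```text
time: 15.52
ee_pos: [0.5564, 0.0822, 0.0616]
tool_rot: [2.119, 2.319, 0.0]
contact_force: [-3.5, 0.0, 6.4]
grip_width: 0.0
```

Contact came at z = 0.0616, exactly the level height, and the surface is firm. I'll ease the sideways load and hold for over a second.

Request:
play_rows(
  rows=[
    [[0,-0.0006,0.0004,0,0,0,-1],[0,0,0,0,0,0,-1],[0,0,0,0,0,0,-1],[0,0,0,0,0,0,-1],[0,0,0,0,0,0,-1]],
  ],
)

```text
time: 16.15
ee_pos: [0.5564, 0.0822, 0.0616]
tool_rot: [2.119, 2.318, 0.002]
contact_force: [-2.2, -1.1, 8.0]
grip_width: 0.0003
```

Request:
play_rows(
  rows=[
    [[0,0,0,0,0,0,-1],[0,0,0,0,0,0,-1],[0,0,0,0,0,0,-1],[0,0,0,0,0,0,-1],[0,0,0,0,0,0,-1]],
  ],
)

```text
time: 16.77
ee_pos: [0.5564, 0.0822, 0.0616]
tool_rot: [2.119, 2.318, 0.002]
contact_force: [-2.1, -0.6, 8.4]
grip_width: 0.0006
```

Request:
play_rows(
  rows=[
    [[0,0,-0.003,0,0,0,-1],[0,0,-0.02,0,0,0,-1],[0,0,-0.05,0,0,0,-1],[0,0,-0.06,0,0,0,-1],[-0.04,0,-0.05,0,0,0,-1],[-0.06,0,0,0,0,0,-1],[-0.06,0,0,0,0,0,-1],[-0.06,0,0,0,0,0,-1]],
  ],
)

```text
time: 17.77
ee_pos: [0.5753, -0.1378, 0.2421]
tool_rot: [2.118, 2.319, 0.001]
contact_force: [-0.1, 0.8, 0.3]
grip_width: 0.0004
```

Request:
play_rows(
  rows=[
    [[-0.06,0,0,0,0,0,-1],[-0.04,0,0,0,0,0,-1],[0,0,0,0,0,0,-1]],
  ],
)

```text
time: 18.15
ee_pos: [0.584, -0.2386, 0.2412]
tool_rot: [-2.124, -2.315, 0.001]
contact_force: [-0.5, 0.7, -0.2]
grip_width: 0.0006
```

```bash
python3 look.py z; python3 - <<'E'
from h import *
o=env.get_obs(); print(o['ee_pos'])
a=cv2.imread('pics/z.png'); b=cv2.imread('pics/zs.png')
h=500; cv2.imwrite('pics/zz.png',np.vstack([cv2.resize(x,(480,int(480*x.shape[0]/x.shape[1]))) for x in(a,b)])[:600])
z=.060
pts=np.array([[.085,.1,z],[.085,-.1,z],[-.085,-.1,z],[-.085,.1,z],[.065,.08,.0616]])
t=eyes.read_camera('top'); print('blue now',blobs(mask(t,'blue'),1)[0][1])
for tl in(0,.08): print(tl,proj('top',bal([.4996,-.0058,.1002],pts[4:],tl)))
E
```

```text
18.45 [ 0.5843 -0.2343  0.242 ] F [-0.4151  0.0869 -0.0393] [0.4634 0.4653 0.5099]
blue px [240.4557 218.4557] [236 214  10  10  79]
[ 0.5844 -0.2343  0.2421]
blue now [240.519 218.557]
0 [[240.7893 218.2321]]
0.08 [[241.7485 218.9493]]
```

View pics/zz.png

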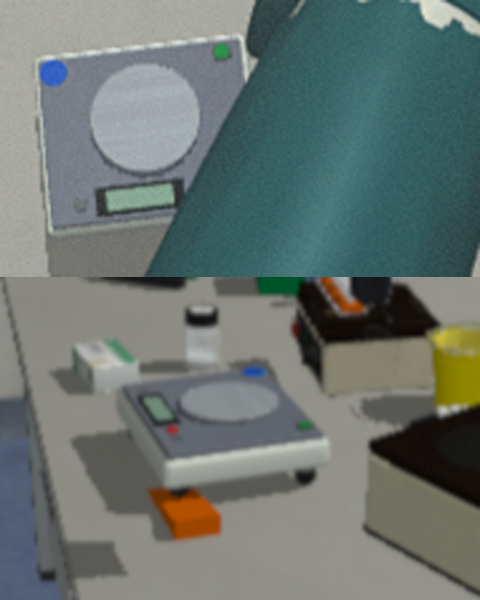

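The side view shows the short foot resting on the shim, the balance level, and the bystanders untouched. The blue spot is at the same pixel as before and after the press. Handing in.

```bash
python3 -c "
from station import env
print(env.finish_job())"
```

```text
the job is handed in; nothing more can be done
None
```

The shim is in place under the front right foot. The balance stands level and did not rock when pressed. I handed the job in at about 18.5 s, with the arm clear of everything.

- **Pushing the shim:** I pushed it thin end first with the shut fingertips, about 1 mm off the foot's centreline. The resistance rose steeply near the predicted level position, and I stopped at about 4.5 N held. One single reading reached 5.7 N (noise about 0.5 N). The balance did not visibly shift over those last steps.
- **Press check:** I pressed the blue spot for about 1.4 s at 4 to 8 N. The fingertips met it at z = 61.6 mm, the height given for a level balance, and it did not give. There was up to 3.5 N of sideways load early in the press, which I eased to about 2 N.
- **Last look:** The blue spot was at the same pixel before and after the press, to within 0.1 px. The side view shows the foot resting on the shim, and the slide box and jar looked undisturbed. The tip rack was not in the last pictures, but the arm never went near it.
- **Checks that failed or disagreed:** The shim fit from the top camera failed, so I used the wrist camera's fit. Two outline corners of the balance were off by 2 to 3 px in its fit, and the blue spot and the wrist view confirmed that fit.

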